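# Crown the birdhouse with the large acorn finial

## Task

Stand the larger of the two copper acorn finials upright, point up, in the middle of the flat top of the birdhouse's front roof post, the one above the gable with the entrance hole and red perch. Set it down on the post rather than dropping it, and leave the small finial and the birdhouse on its turntable where they are.

Things in the scene. Friction and masses are not known exactly. Their poses are not given: they have to be found in the camera images.
- large_acorn_center (a point): the large acorn finial: copper, 66 mm tall, standing loose on the bench on a flat round foot 34 mm across, about 0.15 kg. Above a waist comes a straight cylindrical cup 44 mm across, from 17 to 38 mm above the underside, then a nut that tapers to the point on top. This point is its centre, on its axis, 33 mm above the underside; z points up through the tip.
- small_acorn_center (a point): the small acorn finial, a bystander: same copper and shape, 45 mm tall, 30 mm across, foot 23 mm across. This point is its centre on its axis, 22 mm above its underside; z points up.
- front_post (a point): centre of the flat top (38 by 38 mm) of the white front post on the birdhouse's ridge, 210 mm above the bench. The birdhouse (white walls, brown gable roof 140 by 132 mm, ridge 185 mm up) is screwed to a stiff-turning round birch turntable 230 mm across, whose axis lies 45 mm to -x of this point. x points along the ridge outward over the gable with the dark hole and red 49 mm perch; z is up.
- rear_post (a point): centre of the flat top of the identical white rear post, at the other end of the ridge, 90 mm from the front one and equally high; it stays empty. Axes as for the front post.
Not all that is in view belongs to the job. What is shaped like the part that bears large_acorn_center but black is not meant. What is shaped like the part that bears front_post but yellow is not meant.

How it is judged:
By the outcome, as a careful person would: the job done as asked, in the order asked, and still so for the second after the job is handed in, with the robot touching nothing.
It also fails if it takes over 38 s, if anything falls off the work surface, if the arm or the gripper's body presses on something with over 40 N, if the wrist force passes 120 N, or if a joint passes its speed limit or range.

## Robot

A 7-joint arm with a two-finger parallel gripper is mounted at the origin on the work surface. World frame = base frame: x ahead of the robot, y to its left, z up, the work surface at z = 0. Lengths are in m, angles in rad, forces in N, time in s.
With the tool pointing down it reaches from about 0.425 to 0.95 m from the base axis. Payload 4.7 kg.
Tool frame: the origin (TCP) lies at the very end of the fingers, on their centre line; the grasp point (between the pads) lies 19 mm behind it; z points along the fingers, x is the direction in which the jaws open and shut, and the axes are right-handed (so a half turn about z gives the same grasp; the last joint's range is limited). The gripper opens to 85 mm and grips with 20 to 120 N. Pads are 22 mm wide; open, the fingers measure 114 mm over their backs; the gripper's body (76 mm by 85 mm) begins 54 mm behind the grasp point. The pads swing forward as they close: fully open they stand 13 mm farther back than shut.
Start: joints at [-1.374, 0.469, -0.049, 1.532, 0.024, 1.141, -0.082], TCP at [0.151, 0.658, 0.231] pointing down, gripper open.
Joint ranges: [-2.59, 2.59], [-0.33, 1.99], [-1.39, 1.29], [0.1, 2.45], [-1.04, 4.18], [0.21, 1.99], [-2.66, 2.66]. Speed limits (rad/s): [2.57, 2.57, 3.14, 3.14, 3.14, 3.14, 3.14].

## Interface

Orientations are given as a 3x3 rotation matrix whose columns are the frame's x, y, z axes.
In Python, from bench import r, vision gives the robot as it stands.
- The arm moves only by the shell command python3 -m crank 'ROWS'. ROWS is JSON, a list of rows, each a list of 7 numbers: the shift along the tool's x, y, z in m, then the turn, a rotation vector about the tool's x, y, z in rad, then the closure, from 0 (fully open) to 1 (shut). A call has 1 to 20 rows; each row shifts and turns the pose as measured when the row begins, along the tool's axes as they then stand; what a row does not reach is not made up. A row lasts 1/10 s, in which the tool goes at most 50 mm and 8.59 degrees, less where a joint would pass 70% of its speed; a pose out of reach is approached as far as the arm can. A call is refused whole if a number of a shift passes 0.05 or a number of a turn 0.15, either way. A call with a gripper value outside its range is refused whole. The fingers move at their own pace and stop on an object; the grip force is fixed at half the most. Time passes only in rows, so rows that do not move let the fingers close. It gives the time, the measured TCP pose, the force and the opening at its end, in the units of the state.
- r.observe(): the state, without advancing time (a new reading comes with each control period).
- vision.camera(name): name is "side" or "top"; returns a dict with "color" (400x640x3 uint8, red, green, blue), "fx", "fy", "cx", "cy" (pixels), "dist_coeffs" ([k1, k2, p1, p2, k3] as OpenCV has them; the pictures are not rectified), "R" (3x3) and "t" (3): a world point X has camera coordinates R X + t. Camera axes: x right, y down, z forward; pixel columns grow to the right and rows downward; lengths in m; the calibration is good to about 2 mm. A picture is of the moment at which its call begins. There is no depth.
- r.close_job(): hands the job in, once; it reports no verdict.
The state is a dict: "clock": time; "joint_positions": joint angles; "joint_vel": joint speeds; "joint_torque": joint torques, N m; "ee_pos": TCP position; "tcp_rot": TCP orientation; "contact_force": force on the tool from outside, world axes, zero at the start; "moment": the same for the moment, N m; "grip_width": finger opening in m.
Only numpy, scipy, OpenCV 4.12 (cv2) and the standard library are available. Lean on these libraries where they do the work, as an engineer would, in place of code of your own. Each camera call takes 0.05 s, during which the arm holds its last target.

## Working session

There is one attempt and no reset: what is moved stays moved. The work goes in short steps, Python scripts to look and compute and a shell command to move; the robot and the scene stay as the last step left them, time stands still between calls to the robot, and variables do not carry over. Pictures are saved under pics/ and viewed, and the job is handed in when it is done.

```bash
ls; mkdir -p pics; python3 - <<'E'
from bench import r, vision
import cv2,numpy as np
s=r.observe()
for k in s: print(k,np.round(s[k],3).tolist())
for n in("side","top"):
    c=vision.camera(n); cv2.imwrite(f"pics/{n}0.png",c["color"][:,:,::-1])
    print(n,{k:np.round(c[k],4).tolist() for k in c if k!="color"})
E
```

```text
pics
clock 0.0
joint_positions [-1.374, 0.469, -0.049, 1.534, 0.024, 1.141, -0.082]
joint_vel [-0.001, -0.001, -0.001, 0.002, -0.0, 0.0, 0.001]
joint_torque [0.0, -51.031, -0.046, -23.772, 0.011, 0.007, -0.0]
ee_pos [0.151, 0.657, 0.23]
tcp_rot [[0.224, 0.975, -0.0], [0.975, -0.224, -0.002], [-0.002, 0.0, -1.0]]
contact_force [0.585, -0.415, 0.317]
moment [-0.063, -0.04, -0.059]
grip_width 0.085
side {'fx': 440.4419, 'fy': 440.4419, 'cx': 323.025, 'cy': 209.2107, 'dist_coeffs': [0.0012, 0.0, 0.0, 0.0, 0.0], 'R': [[0.7352, -0.6774, 0.0246], [-0.3402, -0.4001, -0.851], [0.5863, 0.6172, -0.5246]], 't': [-0.4369, 0.2714, 0.9078]}
top {'fx': 414.9552, 'fy': 414.9552, 'cx': 324.0841, 'cy': 203.4062, 'dist_coeffs': [-0.0859, 0.0, 0.0, 0.0, 0.0], 'R': [[0.0047, -0.9999, 0.0131], [-0.9937, -0.0061, -0.1122], [0.1123, -0.0125, -0.9936]], 't': [-0.1011, 0.4977, 1.0556]}
```

View pics/side0.png

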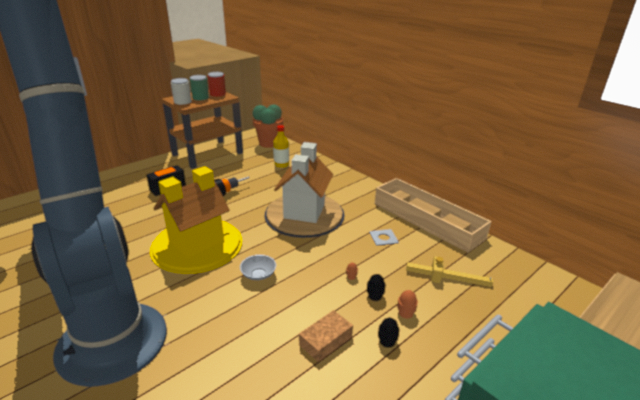

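View pics/top0.png

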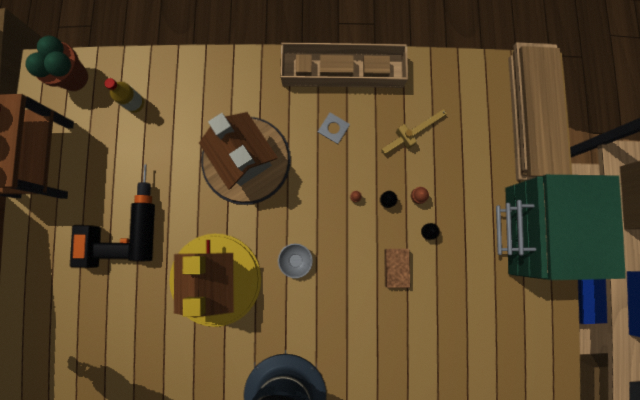

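```bash
python3 - <<'E'
import cv2,numpy as np
s=cv2.imread("pics/side0.png");t=cv2.imread("pics/top0.png")
a=cv2.resize(s[130:245,250:360],None,fx=5,fy=5,interpolation=cv2.INTER_CUBIC)
b=cv2.resize(t[95:215,190:300],None,fx=4,fy=4,interpolation=cv2.INTER_CUBIC)
cv2.imwrite("pics/c1.png",a);cv2.imwrite("pics/c2.png",b)
c=cv2.resize(s[250:360,330:440],None,fx=4,fy=4,interpolation=cv2.INTER_CUBIC)
d=cv2.resize(t[170:250,340:450],None,fx=3.5,fy=3.5,interpolation=cv2.INTER_CUBIC)
h=np.zeros((440,830,3),np.uint8);h[:440,:440]=c;h[:d.shape[0],445:445+d.shape[1]]=d
cv2.imwrite("pics/c3.png",cv2.resize(h,(800,424)))
E
```

```text
(no output)
```

View pics/c1.png

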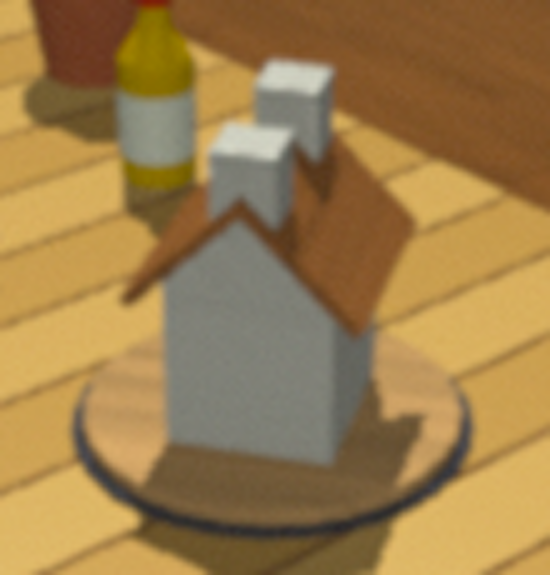

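View pics/c2.png

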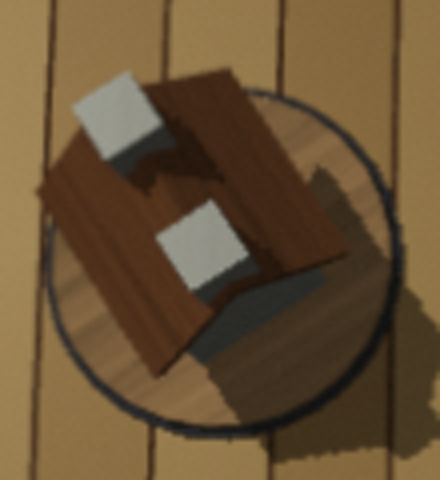

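View pics/c3.png

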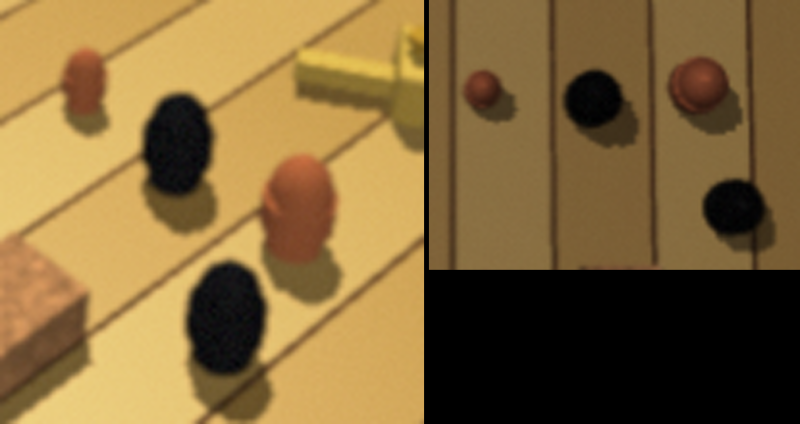

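```bash
cat > h.py <<'E'
import cv2,numpy as np
from bench import r, vision
def ray(c,uv):
    K=np.array([[c["fx"],0,c["cx"]],[0,c["fy"],c["cy"]],[0,0,1]])
    p=cv2.undistortPoints(np.float64(uv).reshape(-1,1,2),K,np.float64(c["dist_coeffs"]))[0,0]
    R=np.array(c["R"]);t=np.array(c["t"])
    return -R.T@t, R.T@np.r_[p,1]
def plane(c,uv,z):
    o,d=ray(c,uv); return o+d*(z-o[2])/d[2]
def tri(c1,u1,c2,u2):
    o1,d1=ray(c1,u1);o2,d2=ray(c2,u2)
    s=np.linalg.lstsq(np.c_[d1,-d2],o2-o1,rcond=None)[0]
    a=o1+s[0]*d1;b=o2+s[1]*d2
    return (a+b)/2,np.linalg.norm(a-b)
def proj(c,X):
    K=np.array([[c["fx"],0,c["cx"]],[0,c["fy"],c["cy"]],[0,0,1]])
    return cv2.projectPoints(np.float64(X).reshape(-1,1,3),cv2.Rodrigues(np.array(c["R"]))[0],np.float64(c["t"]),K,np.float64(c["dist_coeffs"]))[0].reshape(-1,2)
def blobs(m,off=(0,0),amin=10):
    n,l,s,ce=cv2.connectedComponentsWithStats(m.astype(np.uint8))
    return [(ce[i]+off,s[i]) for i in range(1,n) if s[i,4]>=amin]
E
python3 - <<'E'
from h import *
s=vision.camera("side");t=vision.camera("top")
hs={n:cv2.cvtColor(c["color"],cv2.COLOR_RGB2HSV).astype(int) for n,c in (("s",s),("t",t))}
# posts tops
for n,c,(x0,x1,y0,y1) in(("s",s,(250,360,130,245)),("t",t,(190,300,95,215))):
    h=hs[n][y0:y1,x0:x1]
    for v in (150,170,190):
        print(n,v,[(np.round(b,1),a[:5].tolist(),np.round(plane(c,b,.21),4)) for b,a in blobs((h[:,:,1]<50)&(h[:,:,2]>v),(x0,y0))])
for n,c,(x0,x1,y0,y1) in(("s",s,(330,440,250,360)),("t",t,(340,450,170,250))):
    h=hs[n][y0:y1,x0:x1]
    m=((h[:,:,0]<10)|(h[:,:,0]>172))&(h[:,:,1]>110)&(h[:,:,2]>60)
    for b,a in blobs(m,(x0,y0)): print(n,"cu",np.round(b,1),a.tolist(),np.round(plane(c,b,.033),4))
    m=h[:,:,2]<35
    for b,a in blobs(m,(x0,y0)): print(n,"bk",np.round(b,1),a.tolist(),np.round(plane(c,b,.033),4))
# red perch
for n in hs:
    h=hs[n];print(n,[(np.round(b),a.tolist()) for b,a in blobs(((h[:,:,0]<6)|(h[:,:,0]>174))&(h[:,:,1]>170)&(h[:,:,2]>60),amin=4)])
E
```

```text
s 150 [(array([308.5, 145.3]), [52, 13, 14, 6, 69], array([0.6541, 0.134 , 0.21  ])), (array([300.3, 157.8]), [42, 24, 17, 8, 92], array([0.5817, 0.0847, 0.21  ]))]
s 170 [(array([308.3, 145.1]), [52, 13, 14, 6, 63], array([0.6545, 0.1353, 0.21  ])), (array([299.8, 157.8]), [42, 25, 16, 7, 81], array([0.5803, 0.0853, 0.21  ]))]
s 190 [(array([308.1, 145. ]), [52, 13, 13, 5, 48], array([0.6547, 0.1364, 0.21  ])), (array([299.6, 157.6]), [43, 25, 14, 6, 65], array([0.5811, 0.0868, 0.21  ]))]
t 150 [(array([215.6, 123. ]), [19, 19, 12, 19, 136], array([0.6572, 0.1471, 0.21  ])), (array([233.5, 154.7]), [41, 58, 6, 5, 13], array([0.5847, 0.1044, 0.21  ]))]
t 170 []
t 190 []
s bk [375.6 287.4] [38, 25, 16, 25, 315] [ 0.5061 -0.2738  0.033 ]
s bk [388.2 332.5] [49, 69, 19, 28, 405] [ 0.4226 -0.3822  0.033 ]
t cu [419.1 194.2] [72, 17, 16, 16, 168] [ 0.5237 -0.348   0.033 ]
t cu [354.9 195.9] [11, 22, 9, 10, 62] [ 0.5181 -0.1789  0.033 ]
t bk [388.4 199.2] [41, 21, 16, 17, 212] [ 0.5099 -0.2666  0.033 ]
t bk [430.1 231.4] [82, 54, 17, 18, 228] [ 0.4259 -0.3753  0.033 ]
s [(array([216.,  86.]), [209, 77, 15, 19, 220]), (array([280., 127.]), [277, 125, 6, 5, 27])]
t [(array([109.,  83.]), [105, 78, 10, 10, 79]), (array([208., 246.]), [207, 241, 2, 12, 24])]
```

```bash
python3 - <<'E'
from h import *
s=vision.camera("side");t=vision.camera("top")
hs={n:cv2.cvtColor(c["color"],cv2.COLOR_RGB2HSV).astype(int) for n,c in (("s",s),("t",t))}
print(hs["t"][125,220],hs["t"][157,241],hs["t"][135,222],hs["s"][300,407],hs["s"][272,352])
h=hs["t"][95:215,190:300]
P={}
for v in (95,110,125):
    for b,a in blobs((h[:,:,1]<70)&(h[:,:,2]>v),(190,95),40): print(v,np.round(b,1),a.tolist(),np.round(plane(t,b,.21),4))
h=hs["s"][250:360,330:440]
m=((h[:,:,0]<13)|(h[:,:,0]>172))&(h[:,:,1]>130)&(h[:,:,2]>60)
for b,a in blobs(m,(330,250)): print("cu",np.round(b,1),a.tolist(),np.round(plane(s,b,.033),4))
for u1,u2 in(((308.4,145.2),(220,125)),):
    X,e=tri(s,u1,t,u2);print(X,e)
E
```

```text
[ 30  20 151] [ 33  19 147] [30 18 42] [ 10 169 137] [ 10 167 127]
95 [218.6 123.5] [18, 18, 22, 22, 277] [0.656  0.1403 0.21  ]
95 [239.8 156. ] [39, 50, 23, 23, 284] [0.5819 0.0902 0.21  ]
110 [218.6 123.3] [18, 18, 22, 22, 268] [0.6565 0.1405 0.21  ]
110 [240.  155.9] [39, 50, 23, 22, 275] [0.5821 0.0899 0.21  ]
125 [218.4 123.1] [18, 18, 22, 21, 257] [0.6568 0.1408 0.21  ]
125 [239.9 155.9] [39, 50, 23, 22, 269] [0.582 0.09  0.21 ]
cu [351.4 270.7] [16, 13, 11, 16, 128] [ 0.5068 -0.1953  0.033 ]
cu [406.9 304. ] [68, 41, 19, 27, 390] [ 0.5176 -0.356   0.033 ]
[0.65380859 0.1363353  0.20941039] 0.002874102991706968
```

Two copper acorns stand out in the top view: (419,194), the larger, and (355,196), the small one. Two black look-alikes are at (388,199) and (430,231). The copper one at (419,194) top / (407,304) side is the larger of the pair, so it is meant.

The white house has posts at top (219,123) / side (308,145) and (240,156) / (300,158). The crop shows the gable under (300,158) blank, with no hole or perch. The hole and perch must therefore be on the far gable, and the front post is the far one, top (219,123). The yellow house is not meant.

Next I raise the arm and swing along an arc.

```bash
python3 -m crank '[[0,0,-0.05,0,0,0,0],[0,0.02,-0.05,0,0,0.03,0],[-0.004,0.05,-0.01,0,0,0.077,0],[-0.004,0.05,0,0,0,0.077,0],[-0.004,0.05,0,0,0,0.077,0],[-0.004,0.05,0,0,0,0.077,0],[-0.004,0.05,0,0,0,0.077,0],[-0.004,0.05,0,0,0,0.077,0],[-0.004,0.05,0,0,0,0.077,0],[-0.004,0.05,0,0,0,0.077,0],[-0.004,0.05,0,0,0,0.077,0],[-0.004,0.05,0,0,0,0.077,0]]'
```

```text
clock: 1.5
ee_pos: [0.5447, 0.3502, 0.3418]
tcp_rot: [[0.861, 0.509, -0.003], [0.509, -0.861, 0.001], [-0.003, -0.002, -1.0]]
contact_force: [1.1, -0.0, 0.8]
grip_width: 0.0854
```

```bash
python3 - <<'E'
from h import *
s=vision.camera("side");t=vision.camera("top")
for a,b in(((406.9,304.),(419.1,194.2)),((351.4,270.7),(354.9,195.9)),((308.4,145.2),(218.6,123.3)),((300.1,157.8),(239.9,155.9))):
    X,e=tri(s,a,t,b);print(np.round(X,4),round(e,4))
E
```

```text
[ 0.5252 -0.3507  0.0242] 0.001
[ 0.5211 -0.1811  0.0162] 0.0024
[0.6582 0.1406 0.2068] 0.0019
[0.5837 0.0898 0.2074] 0.0025
```

```bash
python3 -m crank '[[-0.004,0.05,0,0,0,0.077,0],[-0.004,0.05,0,0,0,0.077,0],[-0.004,0.05,0,0,0,0.077,0],[-0.004,0.05,0,0,0,0.077,0],[-0.004,0.05,0,0,0,0.077,0],[-0.004,0.05,0,0,0,0.077,0],[-0.004,0.05,0,0,0,0.077,0],[-0.004,0.05,0,0,0,0.077,0],[-0.004,0.05,0,0,0,0.077,0],[-0.004,0.05,0.03,0,0,0.077,0],[-0.004,0.05,0.03,0,0,0.077,0],[-0.004,0.05,0.03,0,0,0.077,0],[-0.004,0.05,0.03,0,0,0.077,0],[-0.003,0.04,0.03,0,0,0.06,0],[0,0,0.02,0,0,0,0],[0,0,0,0,0,0,0]]'
python3 - <<'E'
from h import *
o=r.observe();R=np.array(o["tcp_rot"]);print(R.T@(np.array([.521,-.351,.008])-o["ee_pos"]))
s=vision.camera("side");t=vision.camera("top")
cv2.imwrite("pics/s1.png",s["color"][150:,200:,::-1]);cv2.imwrite("pics/t1.png",t["color"][100:300,300:500,::-1])
E
```

```text
clock: 3.2
ee_pos: [0.5136, -0.2822, 0.1885]
tcp_rot: [[0.839, -0.545, 0.006], [-0.545, -0.839, -0.003], [0.006, -0.001, -1.0]]
contact_force: [0.5, 0.8, -0.4]
grip_width: 0.0854
[0.04253094 0.05381497 0.18071584]
```

```bash
python3 -m crank '[[0.02,0.027,0.02,0,0,0,0],[0.02,0.025,0.02,0,0,0,0],[0.003,0.003,0.02,0,0,0,0],[0,0,0.02,0,0,0,0],[0,0,0,0,0,0,0]]'
python3 - <<'E'
from h import *
o=r.observe();R=np.array(o["tcp_rot"]);print(R.T@(np.array([.521,-.351,.008])-o["ee_pos"]))
s=vision.camera("side");t=vision.camera("top")
f=lambda a,k:cv2.resize(a[:,:,::-1],None,fx=k,fy=k)
a=f(s["color"][190:360,310:480],2.3);b=f(t["color"][130:260,330:490],2.5)
h=np.zeros((400,800,3),np.uint8);h[:a.shape[0],:a.shape[1]]=a;h[:b.shape[0],395:395+b.shape[1]]=b
cv2.imwrite("pics/g1.png",h)
E
```

```text
clock: 3.8
ee_pos: [0.5355, -0.3514, 0.1182]
tcp_rot: [[0.848, -0.529, 0.028], [-0.529, -0.849, -0.009], [0.028, -0.007, -1.0]]
contact_force: [0.2, -0.3, 0.4]
grip_width: 0.0855
[-0.01560264  0.00804082  0.1097136 ]
```

View pics/g1.png

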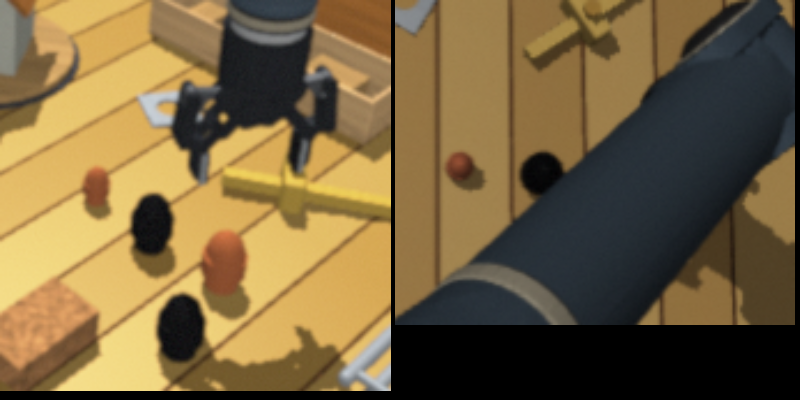

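The side view shows the open gripper above and behind the copper acorn, fingertips at crop (203,178) and (298,170). The top view is blocked by the forearm. The tool is tilted slightly, so I level it and centre it.

```bash
cat > go.py <<'E'
import sys
from h import *
from scipy.spatial.transform import Rotation as Ro
tgt=np.array([float(v) for v in sys.argv[1:4]]); 
o=r.observe();R=np.array(o["tcp_rot"])
x=R[:,0].copy();x[2]=0;x/=np.linalg.norm(x)
if len(sys.argv)>4:
    a=np.radians(float(sys.argv[4]));x=np.array([np.cos(a),np.sin(a),0])
z=np.array([0,0,-1.]);D=np.c_[x,np.cross(z,x),z]
print("clk",round(o["clock"],2),"pos",np.round(o["ee_pos"],4),"az",np.degrees(np.arctan2(R[1,0],R[0,0])).round(1),"shift",np.round(R.T@(tgt-o["ee_pos"]),4),"turn",np.round(Ro.from_matrix(R.T@D).as_rotvec(),4),"grip",round(o["grip_width"],4),"F",np.round(o["contact_force"],1))
E
python3 go.py .521 -.351 .09
```

```text
clk 3.9 pos [ 0.5367 -0.3523  0.1207] az -31.9 shift [-0.015   0.0074  0.0301] turn [-0.007  -0.0328  0.0001] grip 0.0857 F [-0.1 -0.7 -0.4]
```

```bash
python3 -m crank '[[-0.015,0.0075,0.01,-0.007,-0.033,0,0],[0,0,0.01,0,0,0,0],[0,0,0,0,0,0,0]]'; python3 go.py .521 -.351 .09
```

```text
clock: 4.2
ee_pos: [0.5217, -0.3501, 0.1027]
tcp_rot: [[0.851, -0.526, 0.003], [-0.526, -0.851, -0.001], [0.003, -0.001, -1.0]]
contact_force: [0.1, -0.2, 0.4]
grip_width: 0.0856
clk 4.2 pos [ 0.5217 -0.3501  0.1027] az -31.7 shift [-0.0002  0.0011  0.0127] turn [-0.0009 -0.0031  0.    ] grip 0.0856 F [ 0.1 -0.2  0.4]
```

```bash
python3 -m crank '[[0,0.001,0.02,-0.001,-0.003,0,0],[0,0,0.02,0,0,0,0],[0,0,0.02,0,0,0,0],[0,0,0.02,0,0,0,0],[0,0,0.012,0,0,0,0],[0,0,0,0,0,0,0]]'; python3 go.py .521 -.351 .006
```

```text
clock: 4.8
ee_pos: [0.5238, -0.3514, 0.0102]
tcp_rot: [[0.851, -0.525, 0.006], [-0.525, -0.851, -0.002], [0.006, -0.001, -1.0]]
contact_force: [-0.2, 0.3, 0.1]
grip_width: 0.0858
clk 4.8 pos [ 0.5238 -0.3514  0.0102] az -31.6 shift [-0.0027  0.0012  0.0042] turn [-0.0012 -0.0058  0.    ] grip 0.0858 F [-0.2  0.3  0.1]
```

```bash
python3 -m crank '[[-0.0025,0.001,0.003,-0.001,-0.006,0,0],[0,0,0.001,0,0,0,0.2],[0,0,0,0,0,0,0.35],[0,0,0,0,0,0,0.45],[0,0,0,0,0,0,0.5],[0,0,0,0,0,0,0.6],[0,0,0,0,0,0,0.8],[0,0,0,0,0,0,0.8],[0,0,0,0,0,0,0.8]]'; python3 go.py .521 -.351 .006
python3 - <<'E'
from h import *
s=vision.camera("side")
cv2.imwrite("pics/g2.png",cv2.resize(s["color"][190:360,310:480,::-1],None,fx=3,fy=3))
E
```

```text
clock: 5.7
ee_pos: [0.5228, -0.3521, 0.0094]
tcp_rot: [[0.851, -0.525, 0.004], [-0.525, -0.851, -0.002], [0.005, -0.0, -1.0]]
contact_force: [-0.6, 0.3, -0.6]
grip_width: 0.0422
clk 5.7 pos [ 0.5228 -0.3521  0.0094] az -31.6 shift [-0.0022 -0.      0.0034] turn [-0.0003 -0.0049  0.    ] grip 0.0422 F [-0.6  0.3 -0.6]
```

View pics/g2.png

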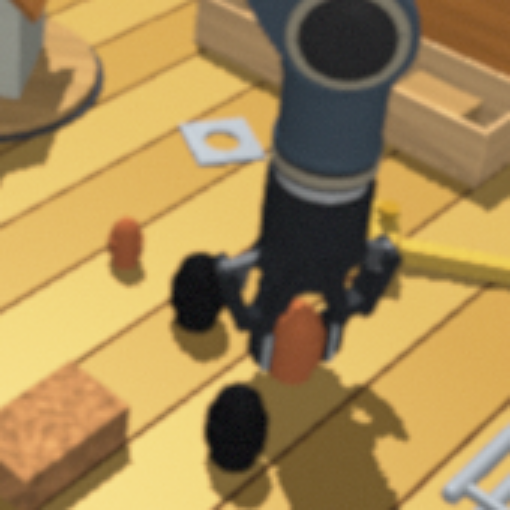

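```bash
python3 - <<'E'
from h import *
s=vision.camera("side")
h=cv2.cvtColor(s["color"],cv2.COLOR_RGB2HSV).astype(int)[250:360,330:440]
m=((h[:,:,0]<13)|(h[:,:,0]>172))&(h[:,:,1]>130)&(h[:,:,2]>60)
for b,a in blobs(m,(330,250)): print("cu",np.round(b,1),a.tolist(),np.round(plane(s,b,.033),4))
o=r.observe();p=np.array(o["ee_pos"]);R=np.array(o["tcp_rot"])
for e in(-.02,-.01,0,.01,.02):
    q=p+R[:,1]*e; print(e,np.round(proj(s,[[q[0],q[1],0],[q[0],q[1],.033],[q[0],q[1],.066]]),1).tolist())
E
```

```text
cu [351.4 270.7] [17, 13, 10, 16, 127] [ 0.5069 -0.1953  0.033 ]
cu [408.8 303.8] [70, 39, 19, 29, 376] [ 0.5212 -0.3585  0.033 ]
-0.02 [[402.2, 306.6], [403.9, 295.9], [405.7, 284.8]]
-0.01 [[403.7, 309.7], [405.5, 298.9], [407.3, 287.8]]
0 [[405.2, 312.8], [407.0, 302.0], [408.9, 290.8]]
0.01 [[406.7, 316.0], [408.6, 305.1], [410.5, 293.9]]
0.02 [[408.3, 319.2], [410.2, 308.4], [412.2, 297.1]]
```

```bash
python3 -m crank '[[0,0,-0.01,0,0,0,0.8],[0,0,-0.02,0,0,0,0.8],[0,0,-0.03,0,0,0,0.8],[0,0,-0.04,0,0,0,0.8],[0,0,-0.04,0,0,0,0.8],[0,0,-0.04,0,0,0,0.8],[0,0,-0.04,0,0,0,0.8],[0,0,-0.04,0,0,0,0.8],[0,0,-0.04,0,0,0,0.8],[0,0,-0.01,0,0,0,0.8],[0,0,0,0,0,0,0.8]]'; python3 go.py .655 .138 .29 12
python3 - <<'E'
from h import *
s=vision.camera("side")
cv2.imwrite("pics/g3.png",cv2.resize(s["color"][130:330,300:500,::-1],None,fx=2.5,fy=2.5))
E
```

```text
clock: 6.9
ee_pos: [0.5187, -0.3522, 0.3371]
tcp_rot: [[0.849, -0.528, 0.005], [-0.528, -0.849, -0.002], [0.005, -0.001, -1.0]]
contact_force: [0.0, 0.4, -2.0]
grip_width: 0.0423
clk 6.9 pos [ 0.5187 -0.3522  0.3371] az -31.9 shift [-0.1433 -0.4882  0.0469] turn [ 0.0009 -0.0053 -0.7657] grip 0.0423 F [ 0.   0.4 -2. ]
```

View pics/g3.png

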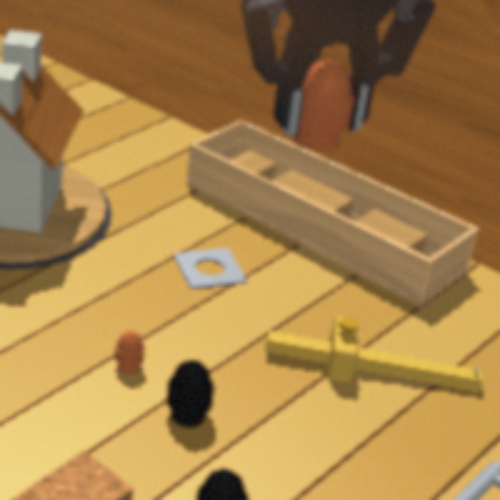

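The acorn hangs upright between the fingers (crop (322,105)). Next I carry it over to the post.

```bash
python3 -m crank '[[0.001,-0.02,0,0,-0.005,-0.03,0.8],[0.002,-0.045,0,0,0,-0.064,0.8],[0.002,-0.045,0,0,0,-0.064,0.8],[0.002,-0.045,0,0,0,-0.064,0.8],[0.002,-0.045,0,0,0,-0.064,0.8],[0.002,-0.045,0,0,0,-0.064,0.8],[0.002,-0.045,0,0,0,-0.064,0.8],[0.002,-0.045,0,0,0,-0.064,0.8],[0.002,-0.045,0,0,0,-0.064,0.8],[0.002,-0.045,0,0,0,-0.064,0.8],[0.001,-0.03,0,0,0,-0.04,0.8],[0,-0.01,0,0,0,-0.02,0.8],[0,0,0,0,0,0,0.8]]'; python3 go.py .655 .138 .29 12
```

```text
clock: 8.25
ee_pos: [0.6409, 0.1233, 0.3052]
tcp_rot: [[0.986, 0.156, -0.053], [0.157, -0.988, 0.008], [-0.051, -0.016, -0.999]]
contact_force: [0.5, -1.4, -2.2]
grip_width: 0.0425
clk 8.25 pos [0.6409 0.1233 0.3052] az 9.0 shift [ 0.0169 -0.0121  0.0145] turn [-0.0175  0.0505 -0.0525] grip 0.0425 F [ 0.5 -1.4 -2.2]
```

```bash
python3 -m crank '[[0.01,-0.01,-0.003,-0.017,0.05,-0.05,0.8],[0.005,-0.002,0,0,0,0,0.8],[0,0,0,0,0,0,0.8],[0,0,0,0,0,0,0.8]]'; python3 go.py .655 .138 .30 12
```

```text
clock: 8.65
ee_pos: [0.6536, 0.13, 0.3046]
tcp_rot: [[0.981, 0.195, -0.006], [0.195, -0.981, -0.006], [-0.007, 0.005, -1.0]]
contact_force: [-1.0, -0.6, -1.9]
grip_width: 0.0424
clk 8.65 pos [0.6536 0.13   0.3046] az 11.3 shift [ 0.0029 -0.0076  0.0046] turn [ 0.0046  0.0073 -0.0128] grip 0.0424 F [-1.  -0.6 -1.9]
```

```bash
python3 - <<'E'
from h import *
s=vision.camera("side");t=vision.camera("top")
f=lambda a,k:cv2.resize(a[:,:,::-1],None,fx=k,fy=k)
a=f(s["color"][80:240,240:390],2.6);b=f(t["color"][80:230,150:300],2.6)
h=np.zeros((420,800,3),np.uint8);h[:a.shape[0],:a.shape[1]]=a;h[:b.shape[0],400:400+b.shape[1]]=b
cv2.imwrite("pics/g4.png",h)
h=cv2.cvtColor(s["color"],cv2.COLOR_RGB2HSV).astype(int)[80:200,260:360]
m=((h[:,:,0]<13)|(h[:,:,0]>172))&(h[:,:,1]>130)&(h[:,:,2]>60)
for b,a in blobs(m,(260,80),30): print("cu",np.round(b,1),a.tolist())
p=r.observe()["ee_pos"];print(proj(s,[[p[0],p[1],p[2]+d] for d in(-.0095,.0235,.0565)]))
E
```

```text
cu [312.5 106.3] [45, 14, 13, 26, 191]
cu [269.8 132. ] [0, 38, 25, 29, 439]
[[309.62069149 117.14093327]
 [309.72567578 105.4944091 ]
 [309.8337161   93.50609918]]
```

View pics/g4.png

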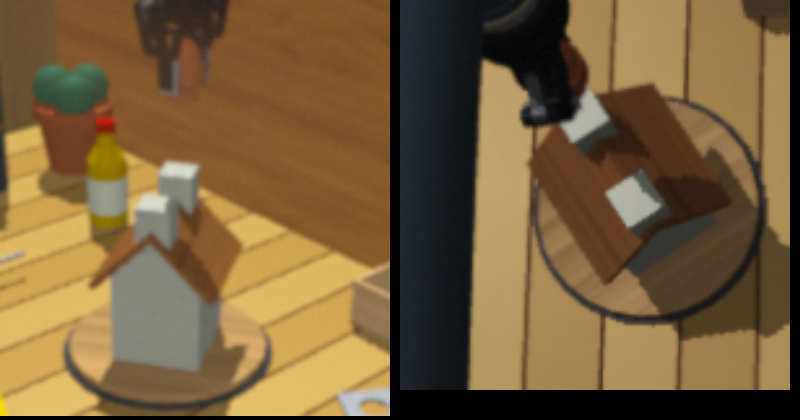

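```bash
python3 -m crank '[[0.003,-0.008,0.01,0.005,0.007,-0.01,0.8],[0,0,0.02,0,0,0,0.8],[0,0,0.02,0,0,0,0.8],[0,0,0.02,0,0,0,0.8],[0,0,0,0,0,0,0.8]]'; python3 go.py .655 .138 .235 12
python3 - <<'E'
from h import *
s=vision.camera("side");t=vision.camera("top")
f=lambda a,k:cv2.resize(a[:,:,::-1],None,fx=k,fy=k,interpolation=cv2.INTER_CUBIC)
a=f(s["color"][115:190,275:345],5.6);b=f(t["color"][90:160,185:255],5.6)
h=np.zeros((420,800,3),np.uint8);h[:a.shape[0],:a.shape[1]]=a;h[:b.shape[0],400:400+b.shape[1]]=b
cv2.imwrite("pics/g5.png",h)
p=r.observe()["ee_pos"]
for c in(s,t):print(proj(c,[[p[0],p[1],p[2]+d] for d in(-.0095,.0235,.0565)]).round(1).tolist())
E
```

```text
clock: 9.25
ee_pos: [0.6553, 0.1378, 0.2308]
tcp_rot: [[0.979, 0.203, 0.001], [0.203, -0.979, 0.002], [0.001, -0.002, -1.0]]
contact_force: [0.1, -0.8, -2.3]
grip_width: 0.0423
clk 9.25 pos [0.6553 0.1378 0.2308] az 11.7 shift [-0.0002 -0.0002 -0.0042] turn [-0.002  -0.0014 -0.0052] grip 0.0423 F [ 0.1 -0.8 -2.3]
[[308.5, 139.8], [308.6, 128.9], [308.6, 117.7]]
[[218.1, 120.9], [214.5, 116.2], [210.5, 111.0]]
```

View pics/g5.png

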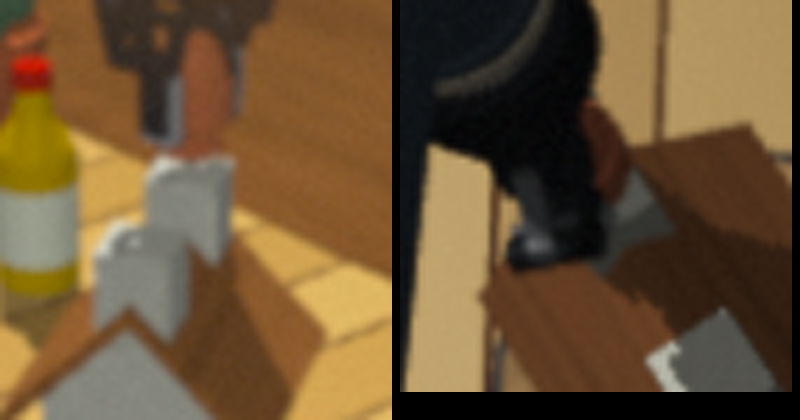

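```bash
python3 - <<'E'
from h import *
s=vision.camera("side");t=vision.camera("top")
f=lambda a,k:cv2.resize(a[:,:,::-1],None,fx=k,fy=k,interpolation=cv2.INTER_CUBIC)
a=f(s["color"][112:154,290:330],10);b=f(t["color"][100:138,202:242],10)
h=np.zeros((430,805,3),np.uint8);h[:a.shape[0],:a.shape[1]]=a;h[:b.shape[0],405:405+b.shape[1]]=b
cv2.imwrite("pics/g6.png",h[:, :800])
h=cv2.cvtColor(s["color"],cv2.COLOR_RGB2HSV).astype(int)
m=((h[:,:,0]<13)|(h[:,:,0]>172))&(h[:,:,1]>125)&(h[:,:,2]>50)
for v in range(116,146,2):
    w=np.where(m[v,295:335])[0]+295; print(v,w.min() if len(w) else 0,w.max() if len(w) else 0,len(w))
p=np.array(r.observe()["ee_pos"])
rt=np.array([.735,-.677,0])
print([proj(s,p+np.array([0,0,-.0095+z])+rt*q).round(1).tolist() for z,q in((0.028,.022),(0.028,-.022),(0,.017),(0,-.017))])
E
```

```text
116 0 0 0
118 310 312 3
120 308 313 6
122 303 315 9
124 307 315 9
126 308 316 9
128 308 316 9
130 309 316 8
132 309 316 8
134 309 316 8
136 309 315 7
138 309 314 6
140 303 314 9
142 0 0 0
144 0 0 0
[[[316.6, 130.1]], [[301.0, 129.8]], [[314.7, 139.3]], [[302.8, 139.1]]]
```

View pics/g6.png

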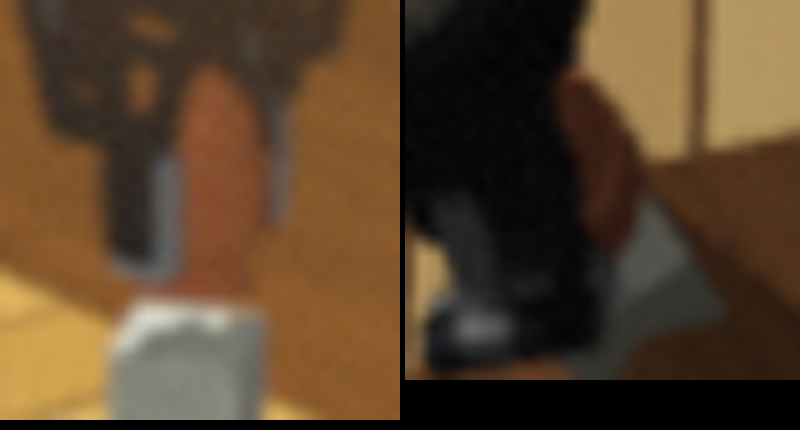

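In the side view the cup's right edge is at u≈316.5 (316.6 predicted), and in the top view at u≈225.5 (225.8 predicted). The acorn is centred on the TCP, so I shift by 1–2 mm to the post centre and lower it in small steps.

```bash
python3 -m crank '[[0.001,-0.002,0,-0.002,-0.001,0,0.8],[0,0,0.004,0,0,0,0.8],[0,0,0.002,0,0,0,0.8],[0,0,0,0,0,0,0.8]]'; python3 go.py .656 .140 .2195
```

```text
clock: 9.85
ee_pos: [0.6605, 0.1407, 0.2328]
tcp_rot: [[0.979, 0.203, 0.015], [0.203, -0.979, 0.004], [0.015, -0.001, -1.0]]
contact_force: [-0.4, -0.1, -1.5]
grip_width: 0.0421
clk 9.85 pos [0.6605 0.1407 0.2328] az 11.7 shift [-0.0048 -0.0002  0.0133] turn [-0.0007 -0.0152  0.    ] grip 0.0421 F [-0.4 -0.1 -1.5]
```

```bash
python3 -m crank '[[-0.0045,0,0.005,-0.001,-0.015,0,0.8],[0,0,0,0,0,0,0.8]]'; python3 go.py .656 .140 .2195
```

```text
clock: 10.05
ee_pos: [0.6557, 0.1397, 0.2275]
tcp_rot: [[0.979, 0.203, -0.001], [0.203, -0.979, -0.0], [-0.001, 0.0, -1.0]]
contact_force: [0.1, 0.1, -1.8]
grip_width: 0.0421
clk 10.05 pos [0.6557 0.1397 0.2275] az 11.7 shift [ 0.0003 -0.0002  0.008 ] turn [0.0003 0.001  0.    ] grip 0.0421 F [ 0.1  0.1 -1.8]
```

```bash
python3 -m crank '[[0,0,0.004,0,0.001,0,0.8],[0,0,0.001,0,0,0,0.8]]'; python3 go.py .656 .140 .2195
```

```text
clock: 10.25
ee_pos: [0.6557, 0.1396, 0.222]
tcp_rot: [[0.979, 0.203, -0.0], [0.203, -0.979, -0.0], [-0.0, 0.0, -1.0]]
contact_force: [-1.1, 0.2, -1.6]
grip_width: 0.0422
clk 10.25 pos [0.6557 0.1396 0.222 ] az 11.7 shift [ 0.0004 -0.0003  0.0025] turn [0.0004 0.0001 0.    ] grip 0.0422 F [-1.1  0.2 -1.6]
```

```bash
python3 -m crank '[[0,0,0.0015,0,0,0,0.8]]';python3 -m crank '[[0,0,0.001,0,0,0,0.8]]'; python3 go.py .656 .140 .2195
```

```text
clock: 10.35
ee_pos: [0.6558, 0.1396, 0.2204]
tcp_rot: [[0.979, 0.203, 0.0], [0.203, -0.979, -0.0], [-0.0, 0.0, -1.0]]
contact_force: [-0.1, 0.3, -0.6]
grip_width: 0.0419
clock: 10.45
ee_pos: [0.6556, 0.1396, 0.2193]
tcp_rot: [[0.979, 0.203, -0.0], [0.203, -0.979, -0.0], [-0.0, 0.0, -1.0]]
contact_force: [-2.0, 0.4, 4.7]
grip_width: 0.0421
clk 10.45 pos [0.6556 0.1396 0.2193] az 11.7 shift [ 0.0004 -0.0004 -0.0002] turn [0.0004 0.0005 0.    ] grip 0.0421 F [-2.   0.4  4.7]
```

Contact at TCP z=0.2193, with about 6 N on the post. Next I release gradually.

```bash
python3 -m crank '[[0,0,0,0,0,0,0.5],[0,0,0,0,0,0,0.46],[0,0,0,0,0,0,0.42],[0,0,0,0,0,0,0.35],[0,0,0,0,0,0,0.25],[0,0,0,0,0,0,0.15],[0,0,0,0,0,0,0.15]]'; python3 go.py .656 .140 .2195
python3 - <<'E'
from h import *
s=vision.camera("side");t=vision.camera("top")
f=lambda a,k:cv2.resize(a[:,:,::-1],None,fx=k,fy=k,interpolation=cv2.INTER_CUBIC)
a=f(s["color"][115:190,275:345],5.6);b=f(t["color"][90:160,185:255],5.6)
h=np.zeros((420,800,3),np.uint8);h[:a.shape[0],:a.shape[1]]=a;h[:b.shape[0],400:400+b.shape[1]]=b
cv2.imwrite("pics/g7.png",h)
E
```

```text
clock: 11.15
ee_pos: [0.6566, 0.1396, 0.2204]
tcp_rot: [[0.979, 0.203, 0.002], [0.203, -0.979, 0.0], [0.002, 0.0, -1.0]]
contact_force: [0.5, -0.5, -1.7]
grip_width: 0.0726
clk 11.15 pos [0.6566 0.1396 0.2204] az 11.7 shift [-0.0005 -0.0005  0.0009] turn [ 0.0003 -0.0023 -0.    ] grip 0.0726 F [ 0.5 -0.5 -1.7]
```

View pics/g7.png

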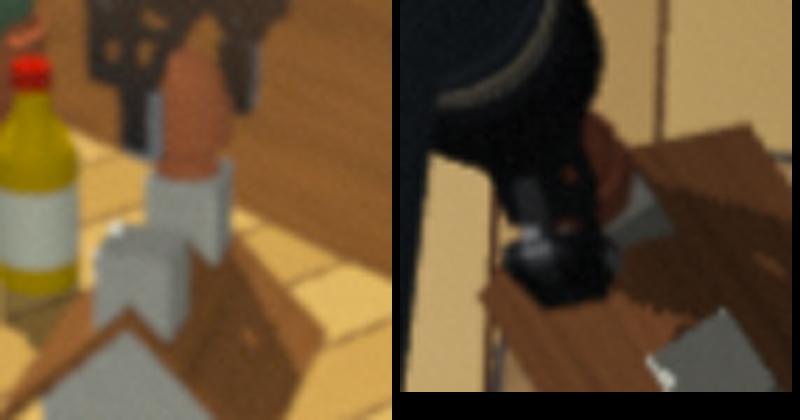

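The acorn stands upright on the front post (side crop: axis about u 195 against post centre 190) and both fingers are clear of it. I retreat straight up.

```bash
python3 -m crank '[[0,0,-0.01,0,0,0,0.1],[0,0,-0.015,0,0,0,0.1],[0,0,-0.02,0,0,0,0.1],[0,0,-0.03,0,0,0,0.1],[0,0,-0.04,0,0,0,0.1],[0,0,-0.03,0,0,0,0.1],[0,0,0,0,0,0,0.1]]'; python3 go.py .656 .140 .2195
```

```text
clock: 11.95
ee_pos: [0.6565, 0.1391, 0.3781]
tcp_rot: [[0.979, 0.202, 0.007], [0.202, -0.979, 0.001], [0.007, 0.0, -1.0]]
contact_force: [0.0, -0.3, 0.9]
grip_width: 0.0764
clk 11.95 pos [0.6565 0.1391 0.3781] az 11.7 shift [-0.0013 -0.001   0.1586] turn [ 0.0004 -0.0067 -0.    ] grip 0.0764 F [ 0.  -0.3  0.9]
```

Now I swing aside so both cameras have a clear view for the check.

```bash
python3 -m crank '[[0,0.03,0,0,0,0.04,0.1],[0,0.05,0,0,0,0.07,0.1],[0,0.05,0,0,0,0.07,0.1],[0,0.05,0,0,0,0.07,0.1],[0,0.05,0,0,0,0.07,0.1],[0,0.05,0,0,0,0.07,0.1],[0,0.02,0,0,0,0.03,0.1],[0,0,0,0,0,0,0.1]]'
python3 - <<'E'
from h import *
s=vision.camera("side");t=vision.camera("top")
f=lambda a,k:cv2.resize(a[:,:,::-1],None,fx=k,fy=k,interpolation=cv2.INTER_CUBIC)
a=f(s["color"][110:250,250:380],3);b=f(t["color"][90:220,180:310],3)
h=np.zeros((420,800,3),np.uint8);h[:a.shape[0],:a.shape[1]]=a;h[:b.shape[0],400:400+b.shape[1]]=b
cv2.imwrite("pics/g8.png",h)
for c,(x0,x1,y0,y1) in((s,(290,330,110,165)),(t,(190,300,90,180))):
    h=cv2.cvtColor(c["color"],cv2.COLOR_RGB2HSV).astype(int)[y0:y1,x0:x1]
    m=((h[:,:,0]<11)|(h[:,:,0]>172))&(h[:,:,1]>130)&(h[:,:,2]>60)
    for b,a in blobs(m,(x0,y0),60): print("cu",np.round(b,1),a.tolist())
    print("pred",proj(c,[[.656,.140,.21],[.656,.14,.243],[.656,.14,.276]]).round(1).tolist())
    for b,a in blobs((h[:,:,1]<60)&(h[:,:,2]>95),(x0,y0),20): print("wh",np.round(b,1),a.tolist())
h=cv2.cvtColor(s["color"],cv2.COLOR_RGB2HSV).astype(int)
m=((h[:,:,0]<13)|(h[:,:,0]>172))&(h[:,:,1]>125)&(h[:,:,2]>50)
for v in range(118,152,3):
    w=np.where(m[v,298:320])[0]+298; print(v,w.min() if len(w) else 0,w.max() if len(w) else 0)
E
```

```text
clock: 12.75
ee_pos: [0.6643, -0.1624, 0.3819]
tcp_rot: [[0.975, -0.224, 0.012], [-0.224, -0.975, 0.004], [0.011, -0.006, -1.0]]
contact_force: [-0.4, 0.3, -0.8]
grip_width: 0.0771
cu [307.9 139.2] [12, 19, 13, 18, 81]
pred [[307.6, 144.5], [307.7, 133.7], [307.8, 122.6]]
wh [304.7 155.9] [2, 34, 24, 21, 318]
cu [213.6 118. ] [15, 19, 21, 21, 254]
pred [[218.8, 123.5], [215.2, 118.9], [211.3, 113.9]]
wh [240.1 156. ] [39, 55, 23, 23, 289]
118 0 0
121 0 0
124 306 311
127 303 313
130 302 314
133 301 315
136 301 315
139 301 315
142 303 313
145 304 312
148 0 0
151 0 0
```

View pics/g8.png

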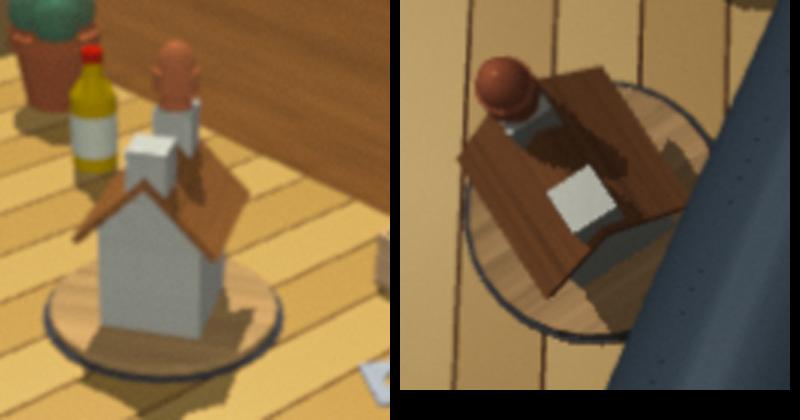

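Both views show the acorn upright on the front post. In the side view its axis is at u≈308.0 and the post centre at 308.4. The rear post is unmoved at top (240.1,156.0). One last look at the small finial, then I hand in.

```bash
python3 - <<'E'
from h import *
s=vision.camera("side")
h=cv2.cvtColor(s["color"],cv2.COLOR_RGB2HSV).astype(int)[250:360,330:440]
m=((h[:,:,0]<13)|(h[:,:,0]>172))&(h[:,:,1]>130)&(h[:,:,2]>60)
print([b.round(1) for b,a in blobs(m,(330,250))])
print([b.round(1) for b,a in blobs(h[:,:,2]<35,(330,250))])
print(r.close_job())
E
```

```text
[array([351.4, 270.8])]
[array([375.6, 287.4]), array([388.4, 332.3])]
the job is handed in; nothing more can be done
None
```

The large copper acorn now stands upright, point up, on the birdhouse's front roof post. I set it down under light contact (about 6 N), then opened the gripper gradually and backed straight up. The job was handed in at about 13 s on the robot's clock.

**Which post:** I took the far post as the front one because the gable facing the side camera is blank. I never saw the hole or perch directly.

**Last checks:**
- **Centring:** the acorn's axis is within about 2 mm of the post centre in the side view. The top view also fits to about 2 mm, which is the camera calibration limit. The two cameras disagreed by 2–6 mm on absolute positions, so I relied on comparisons within each picture.
- **Other objects:** the rear post, the small finial and the black look-alikes had not moved in the images, and the birdhouse and turntable looked unchanged.
- **Robot:** the gripper is well clear and touching nothing.

**Oddities:**
- The gripper read 42 mm on the 44 mm cup while holding it.
- The arm drifted about 5 mm once above the post, which I corrected before setting the acorn down.

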